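# Clear under the drying frame, drop its kickstand and hold it upright

## Robot

A 6-joint arm with a two-finger parallel gripper is mounted at the origin on the work surface. World frame = base frame: x ahead of the robot, y to its left, z up, the work surface at z = 0. Lengths are in m, angles in rad, forces in N, time in s.
With the tool pointing down it reaches from about 0.35 to 0.925 m from the base axis. Payload 6.4 kg.
Tool frame: the origin (TCP) lies between the finger pads; the fingertips stand 8 mm ahead of it and the grasp point (between the pads) lies 11 mm behind it; z points along the fingers, y is the line along which they close (so a half turn about z gives the same grasp; the last joint's range is limited). The gripper opens to 85 mm and grips with 20 to 120 N. Pads are 22 mm wide; open, the fingers measure 114 mm over their backs; the gripper's body (76 mm by 85 mm) begins 54 mm behind the grasp point. The pads swing forward as they close: fully open they stand 13 mm farther back than shut.
Start: joints at [-1.517, 0.245, 1.558, -0, 1.339, -0.174], TCP at [0.147, -0.633, 0.239] pointing down, gripper open.
Joint ranges: [-3.13, 3.13], [-1.02, 2.26], [0.13, 2.54], [-0.95, 4.09], [0.21, 2.88], [-2.74, 2.74]. Speed limits (rad/s): [2.57, 2.57, 3.14, 3.14, 3.14, 3.14].

## Interface

Orientations are given as a 3x3 rotation matrix whose columns are the frame's x, y, z axes.
In Python, from rig import get_obs, grab_frame, calibration, hand_in gives the robot as it stands. The module is installed in compiled form; this text tells all that it offers.
- The arm moves only by the tool step_arm, never from a script. Its argument "targets" is a list that holds one entry, the list of rows, each a list of 6 numbers: the shift along the tool's x, y, z in cm, then the turn, a rotation vector about the tool's x, y, z in rad. In form: [[[tx, ty, tz, rx, ry, rz], ...]]. A call has 1 to 20 rows; each row shifts and turns the commanded pose from where the row before left it, along the tool's axes as they then stand; what a row does not reach is not made up. A row lasts 1/10 s, in which the tool goes at most 50 mm and 8.59 degrees, less where a joint would pass 70% of its speed; a pose out of reach is approached as far as the arm can. A call is refused whole if a number of a shift passes 5 or a number of a turn 0.15, either way. A call with a gripper value outside its range is refused whole. "jaw" is the gripper command: -1 is shut, 1 is fully open, values between are in proportion, set as the call begins (left out, the last holds). The fingers move at their own pace and stop on an object; "force" is the grip in N (left out, the last holds). Time passes only in rows, so rows that do not move let the fingers close. It gives the time, the measured TCP pose, the force, the opening and the grip force at its end, in the units of the state.
- get_obs(): the state, without advancing time (a new reading comes with each control period).
- grab_frame(name): name is "scene" or "top" or "wrist"; returns the picture (384x512x3 uint8, blue, green, red); there is no depth.
- calibration(name): a dict with "K" (3x3 intrinsics, pixels), "D" ([k1, k2, p1, p2, k3] as OpenCV has them; the pictures are not rectified), "R" (3x3) and "t" (3): a world point X has camera coordinates R X + t; the wrist camera has in their place "T_tool_cam" (4x4, takes a point from camera to tool coordinates, whose origin is the TCP and whose axes are the flange's). Camera axes: x right, y down, z forward; pixel columns grow to the right and rows downward; lengths in m; the calibration is good to about 2 mm. A picture is of the moment at which its call begins: read the wrist's pose just before it. calibration takes no time and is no camera call.
- hand_in(): hands the job in; it is judged then, once.
The state is a dict: "time": time; "joint_positions": joint angles; "joint_velocities": joint speeds; "joint_torque": joint torques, N m; "position": TCP position; "orientation": TCP orientation; "contact_force": force on the tool from outside, world axes, zero at the start; "ft_torque": the same for the moment, N m; "opening": opening from 0.0 (shut) to 1.0 (fully open); "grasp_force": force on a finger pad.
Only numpy, scipy, OpenCV 4.12 (cv2) and the standard library are available. Lean on these libraries where they do the work, as an engineer would, in place of code of your own. Each camera call takes 0.05 s, during which the arm holds its last target. There are 200 camera calls.

## Task

With the chrome brush, sweep the three caustic cleaning tablets from under the drying frame fully into the low plywood bay, never touching them with the gripper or arm. Then flip the frame's kickstand over and all the way down and, with the brush set down on the table, take the frame by its top bar, bring it upright and finish while still holding it upright there, as its sprung hub tips it over when let go. Leave the lazy Susan's bottle and jar and the plunger cup where they are.

Things in the scene. Friction and masses are not known exactly. Their poses are not given: they have to be found in the camera images.
- stand: the drying frame's white plastic hub foot, fixed to the table: a plate 120 x 120 x 14 mm with a drum on it (52 mm high in all), origin at the centre of its underside. A chrome arch 156 mm wide along this body's y stands on it, tipping about a level axis along this y, 30 mm above the origin. The arch: uprights (14 mm tubes) at y -70 and +70 mm, a mid rail 85 mm and a top bar 190 mm above the axis.
- arch (a joint): tip angle of the arch (rad): 0 upright, positive leaning to the stand's +x (away from the robot). Starts on its stop at 0.36; other stop -0.2. A hub spring pulls it to the positive stop: 0.45 N m at upright, 0.27 N m plus its weight (0.55 kg in all) at the stop, so 2 to 3 N at the top bar brings it up.
- top_bar (a point): top bar of the arch, a round level chrome tube 16 mm in diameter and 156 mm long along its y axis, open space below it; origin at its middle, 190 mm from the tip axis. z points away from the hub, it leans with the arch.
- leg (a joint): kickstand angle (rad): 0 folded, pointing up and leaning 0.25 past vertical over the arch (to the stand's -y); 0.25 straight up (dead centre); it swings over the stand's +y side and down to its stop at 2.843. Starts between 0 and 0.2. Friction keeps it where left within about 0.35 of straight up; past about 0.65 it falls by itself in about 1.5 s. Under 1 N at its foot moves it.
- leg_foot (a point): centre of the 20 mm rubber ball foot at the free end of the kickstand, 150 mm from its pivot; the leg is a 12 x 12 mm aluminium bar. Folded, the foot stands above the top bar and is the highest point of the frame, about 0.26 m up. It leans with the arch.
- leg_pivot (a point): the kickstand's pivot on the arch's +y upright, 110 mm above the tip axis and 18 mm to the -x side of the arch's plane
- landing (a point): centre of a flat dark rubber spot on the table, 36 mm across, 148 mm to the stand's +y, beyond the arch's end: here the kickstand's foot lands. The tablets lie around it, all within 35 mm to -x, 65 mm to +x, 55 mm to -y and 72 mm to +y (stand axes). The ground round them is free except the hub foot and the bay.
- bay: catch bay, fixed: three plywood strips 22 mm high and 8 mm thick standing on the table round a bare rectangle 90 mm deep (x) by 160 mm wide (y), open on its -x side, which faces the tablets. Origin on the table at the middle of the open mouth; its x points into the bay.
- brush_grip (a point): chrome tap-cleaning brush standing on its bristles: a straight bristle head 28 mm (x) by 130 mm (y), 30 mm high, with an upright chrome grip block on its middle, 22 mm (x) by 36 mm (y), from 30 to 86 mm height, about 0.18 kg. This point is in the middle of the grip, 60 mm above the bristle tips.
- tablet0_mid (a point): cleaning tablet, a hard white block 30 x 24 x 18 mm (x, y, z), about 25 g, lying flat on the table where the kickstand's foot must land; this point is its centre
- tablet1_mid (a point): cleaning tablet, a hard white block 30 x 24 x 18 mm (x, y, z), about 25 g, lying flat on the table where the kickstand's foot must land; this point is its centre
- tablet2_mid (a point): cleaning tablet, a hard white block 30 x 24 x 18 mm (x, y, z), about 25 g, lying flat on the table where the kickstand's foot must land; this point is its centre
- bottle: capped grey refill bottle, 56 mm in diameter, 160 mm high, standing on the white lazy Susan (280 mm in diameter, 22 mm high, free to spin, with a blue caddy on it); origin at its underside. Leave alone.
- jar: round glass jar with lid, 64 mm in diameter, 85 mm high, on the lazy Susan; origin at its underside. Leave alone.
- plunger: small hard plunger cup, 80 mm in diameter, 62 mm high, standing on the table; origin at its underside. Leave alone.

How it is judged:
By the outcome, as a careful person would: the job done as asked, in the order asked, and still so for the second after the job is handed in, while the arm keeps its last pose, push and grip.
It also fails if it takes over 67 s, if anything falls off the work surface, if the arm or the gripper's body presses on something with over 40 N, if the wrist force passes 120 N, or if a joint passes its speed limit or range.

## Working session

There is one attempt and no reset: what is moved stays moved. The work goes in short steps, Python scripts to look and compute and a tool call to move; the robot and the scene stay as the last step left them, time stands still between calls to the robot, and variables do not carry over. Pictures are saved under pics/ and viewed, at most 11 in all, crops included, and the job is handed in when it is done.

Besides the shell and the picture viewer there is one more tool, called in YAML: its name, and indented under it one key for each argument. step_arm: Moves the arm, as the interface text tells. Its arguments: {"type":"object","properties":{"targets":{"type":"array","items":{"type":"array","items":{"type":"array","items":{"type":"number"}}}},"jaw":{"type":"number"},"force":{"type":"number"}},"required":["targets"]}

```bash
mkdir -p pics; ls
python3 - <<'E'
from rig import *
import cv2,numpy as np
o=get_obs();print(o['time'],o['position'],np.round(o['orientation'],3).tolist(),o['opening'])
for n in ['scene','top']:
    c=calibration(n);print(n,{k:np.round(v,4).tolist() for k,v in c.items()})
    cv2.imwrite(f'pics/{n}0.png',grab_frame(n))
c=calibration('wrist');print({k:np.round(v,4).tolist() for k,v in c.items()})
E
```

```text
pics
0.0 [ 0.14675934 -0.63266042  0.23817679] [[0.974, 0.226, -0.0], [0.226, -0.974, 0.002], [0.0, -0.002, -1.0]] 0.9972123666361692
scene {'K': [[439.2847, 0.0, 261.0176], [0.0, 439.2847, 198.978], [0.0, 0.0, 1.0]], 'D': [0.0451, 0.0, 0.0, 0.0, 0.0], 'R': [[-0.0791, 0.9968, 0.0064], [0.7535, 0.064, -0.6543], [-0.6527, -0.0469, -0.7562]], 't': [0.0853, -0.2952, 1.7948]}
top {'K': [[360.9214, 0.0, 256.4722], [0.0, 360.9214, 194.8104], [0.0, 0.0, 1.0]], 'D': [-0.07, 0.0, 0.0, 0.0, 0.0], 'R': [[0.0301, -0.9995, -0.0067], [-0.9782, -0.0281, -0.2056], [0.2053, 0.0127, -0.9786]], 't': [-0.0645, 0.5837, 1.3135]}
{'K': [[277.813, 0.0, 254.2086], [0.0, 277.813, 189.5314], [0.0, 0.0, 1.0]], 'D': [-0.0373, 0.0, 0.0, 0.0, 0.0], 'T_tool_cam': [[0.0005, -0.9549, -0.2968, 0.0745], [1.0, 0.0002, 0.001, 0.0003], [-0.0009, -0.2968, 0.9549, -0.1356], [0.0, 0.0, 0.0, 1.0]]}
```

View pics/top0.png

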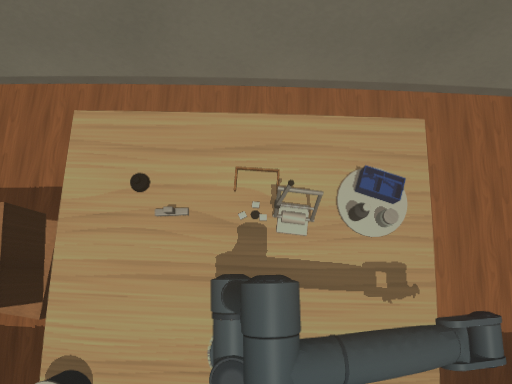

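View pics/scene0.png

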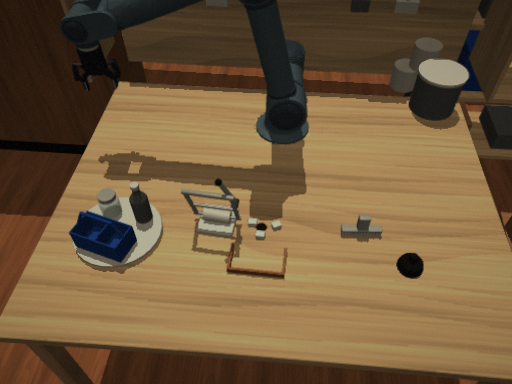

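The top view shows the brush at about (172,211), the tablets around the dark spot at (255,215), the bay at (257,180), the frame at (297,210) and the plunger at (140,182). I'll zoom in next.

Run:
```python
import cv2,numpy as np
a=cv2.imread('pics/top0.png')[155:245,150:330];b=cv2.imread('pics/scene0.png')[170:285,180:390]
a=cv2.resize(a,(720,360)[:2],interpolation=cv2.INTER_CUBIC)
cv2.imwrite('pics/crA.png',cv2.resize(a,(800,400)));cv2.imwrite('pics/crB.png',cv2.resize(b,None,fx=3.8,fy=3.8,interpolation=cv2.INTER_CUBIC))
```

```text
(no output)
```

View pics/crA.png

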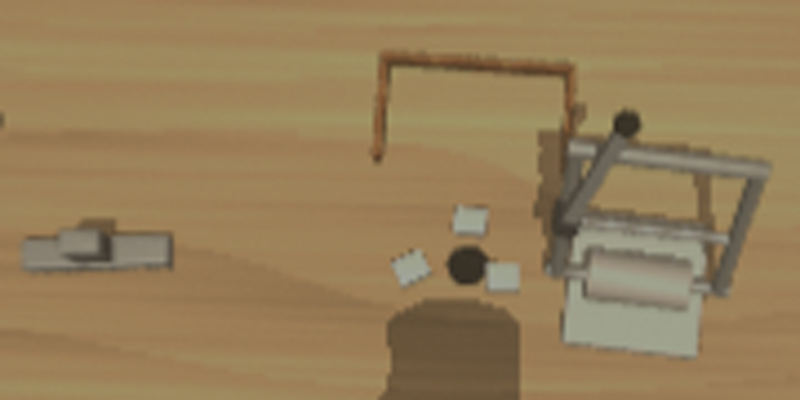

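View pics/crB.png

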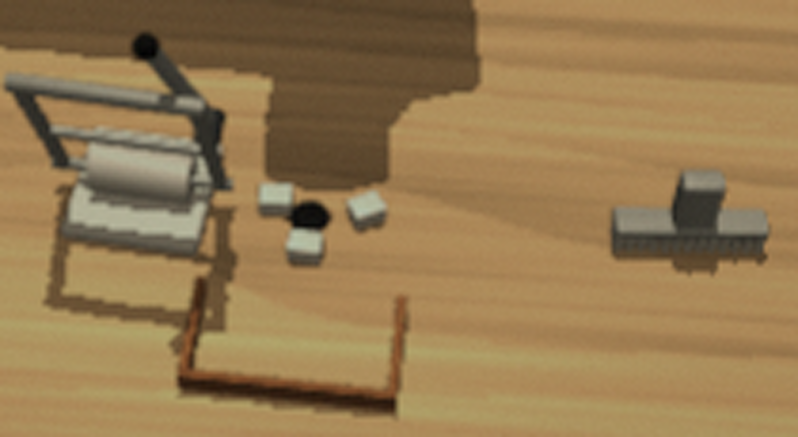

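The crops show three tablets, the dark spot at crop A (467,266), the bay's ends at (377,158) and (573,150), and the leg foot at (627,123) in A and (146,46) in B. Casting rays from these.

```bash
cat > h.py <<'E'
from rig import *
import cv2,numpy as np
def ray(n,u,v):
    c=calibration(n);K,D,R,t=[np.array(c[k],float) for k in ('K','D','R','t')]
    p=cv2.undistortPoints(np.array([[[u,v]]],float),K,D)[0,0]
    return -R.T@t, R.T@np.array([p[0],p[1],1])
def pl(n,u,v,z):
    o,d=ray(n,u,v);return o+d*(z-o[2])/d[2]
def tri(a,b):
    A=np.zeros((3,3));y=np.zeros(3);rs=[ray('top',*a),ray('scene',*b)]
    for o,d in rs:
        d=d/np.linalg.norm(d);P=np.eye(3)-np.outer(d,d);A+=P;y+=P@o
    X=np.linalg.solve(A,y)
    return X,[round(float(np.linalg.norm(np.cross(X-o,d/np.linalg.norm(d)))),4) for o,d in rs]
A=lambda u,v:(150+u*180/800-.4,155+v*90/400-.4)
B=lambda u,v:(180+u/3.8-.4,170+v/3.8-.4)
E
python3 - <<'E'
from h import *
np.set_printoptions(precision=4,suppress=True)
for s,a,z in [('t0',(470,219),.018),('tL',(410,267),.018),('tR',(502,276),.018),('spot',(467,266),0),('bayTL',(383,55),.022),('bayTR',(573,70),.022),('bayLend',(377,158),.022),
 ('br_l',(22,268),.03),('br_r',(173,268),.03),('br_tl',(22,240),.03),('br_tr',(173,234),.03),('grip',(80,244),.086),('plNL',(565,345),.014),('plNR',(697,357),.014),('drum',(640,280),.05)]:
    print(s,pl('top',*A(*a),z))
for s,b,z in [('t0',(304,243),.012),('tL',(367,211),.009),('tR',(275,199),.009),('spot',(309,216),0),('bayR end',(203,282),.022),('bayLend',(401,299),.022),('bayTRout',(180,378),.022),('bayTL',(396,392),.022),('br tl',(615,210),.03),('br tr',(766,214),.03),('br fl',(613,235),.03),('br fr',(768,237),.03),('grip top',(702,182),.086),('plNear L',(66,238),.014),('plNearR',(196,250),.014)]:
    print(s,pl('scene',*B(*b),z))
print('foot',tri(A(627,123),B(146,46)))
print('barR',tri(A(766,168),B(10,82)))
print('barL',tri(A(573,148),B(210,106)))
# masks
for n in['top','scene']:
    im=cv2.imread(f'pics/{n}0.png');h=cv2.cvtColor(im,cv2.COLOR_BGR2HSV)
    x0,x1,y0,y1=(235,272,198,225) if n=='top' else (245,285,213,242)
    m=((h[...,1]<50)&(h[...,2]>120)).astype(np.uint8)
    q=np.zeros_like(m);q[y0:y1,x0:x1]=m[y0:y1,x0:x1]
    k,l,st,c=cv2.connectedComponentsWithStats(q)
    for i in range(1,k):
        if st[i,4]>8: print(n,st[i],c[i],pl(n,*c[i],.018 if n=='top' else .012))
    m=(h[...,2]<45).astype(np.uint8);q=np.zeros_like(m);q[y0:y1,x0:x1]=m[y0:y1,x0:x1]
    c=np.argwhere(q).mean(0)[::-1];print('spot',pl(n,*c,0))
E
```

```text
t0 [ 0.558  -0.0435  0.018 ]
tL [0.5138 0.0076 0.018 ]
tR [ 0.5082 -0.0729  0.018 ]
spot [ 0.5189 -0.0418  0.    ]
bayTL [0.7043 0.039  0.022 ]
bayTR [ 0.6952 -0.1314  0.022 ]
bayLend [0.6096 0.0403 0.022 ]
br_l [0.5008 0.3458 0.03  ]
br_r [0.5049 0.2131 0.03  ]
br_tl [0.5255 0.3479 0.03  ]
br_tr [0.5349 0.2151 0.03  ]
grip [0.5146 0.2816 0.086 ]
plNL [ 0.45   -0.1292  0.014 ]
plNR [ 0.4428 -0.2439  0.014 ]
drum [ 0.5034 -0.1904  0.05  ]
t0 [ 0.555  -0.0462  0.012 ]
tL [0.5139 0.0055 0.009 ]
tR [ 0.5074 -0.0755  0.009 ]
spot [ 0.5167 -0.0449  0.    ]
bayR end [ 0.6093 -0.1259  0.022 ]
bayLend [0.6125 0.0387 0.022 ]
bayTRout [ 0.7026 -0.1329  0.022 ]
bayTL [0.7012 0.0385 0.022 ]
br tl [0.511  0.2167 0.03  ]
br tr [0.5043 0.3444 0.03  ]
br fl [0.5378 0.214  0.03  ]
br fr [0.5288 0.3437 0.03  ]
grip top [0.5196 0.2793 0.086 ]
plNear L [ 0.5681 -0.2487  0.014 ]
plNearR [ 0.5715 -0.1368  0.014 ]
foot (array([ 0.584 , -0.1593,  0.2784]), [0.0005, 0.0005])
barR (array([ 0.5684, -0.2709,  0.2115]), [0.0002, 0.0002])
barL (array([ 0.5795, -0.1198,  0.2112]), [0.0035, 0.0035])
top [252 201   8   7  42] [255.1905 204.3571] [ 0.556  -0.0429  0.018 ]
top [238 212   9   7  43] [242.0698 214.8372] [0.5132 0.0068 0.018 ]
top [259 214   8   6  39] [262.6667 216.7692] [ 0.508  -0.0734  0.018 ]
spot [nan nan nan]
scene [248 218   9   6  42] [252.4048 220.8095] [ 0.5048 -0.0743  0.012 ]
scene [272 221   9   7  43] [275.907  223.7674] [0.5106 0.0043 0.012 ]
scene [256 230   9   7  47] [259.8298 233.0638] [ 0.553  -0.0456  0.012 ]
spot [ 0.517  -0.0449  0.    ]<stdin>:21: RuntimeWarning: Mean of empty slice.
  ret = um.true_divide(
```

```bash
cat > plan.py <<'E'
import sys,json
from h import *
from scipy.spatial.transform import Rotation as Ro
# args: list of [x,y,z,yaw(of tool x),step_cm]; tool kept pointing down
def plan(wps,p=None,R=None):
    o=get_obs();p=np.array(o['position']) if p is None else p;R=np.array(o['orientation']) if R is None else R;rows=[]
    for w in wps:
        g=np.array(w[:3]);y=w[3];c,s=np.cos(y),np.sin(y);G=np.array([[c,s,0],[s,-c,0],[0,0,-1.]])
        rv=Ro.from_matrix(R.T@G).as_rotvec()
        n=max(1,int(np.ceil(max(np.linalg.norm(g-p)*100/w[4]-.05,np.abs(rv).max()/.14))))
        ps=[p+(g-p)*i/n for i in range(1,n+1)]
        for q in ps:
            t=np.round(R.T@(q-p)*100,2);r=np.round(Ro.from_matrix(R.T@G).as_rotvec()/(n-len([1 for z in ps if z is q])*0-ps.index(q) if False else 1),3) if False else None
            k=[i for i in range(n) if ps[i] is q][0]
            r=np.round(Ro.from_matrix(R.T@G).as_rotvec()/(n-k),3)
            rows.append(t.tolist()+r.tolist());p=p+R@t/100;R=R@Ro.from_rotvec(r).as_matrix()
    print(len(rows));print(json.dumps(rows).replace('.0,',',').replace('.0]',']').replace('-0,','0,'))
E
sed -i '/q-p)\*100,2);r=/s/;r=.*$//' plan.py
python3 -c "
from plan import *
plan([[.40,-.2,.26,.9,4.5],[.518,.28,.18,1.626,4.5],[.518,.28,.05,1.626,4]])"
```

```text
28
[[2.87, -3.04, -0.17, 0, 0, -0.056], [3.04, -2.87, -0.18, 0, 0, -0.056], [3.19, -2.69, -0.17, 0, 0, -0.056], [3.33, -2.52, -0.18, 0, 0, -0.056], [3.48, -2.32, -0.17, 0, 0, -0.056], [3.6, -2.13, -0.18, 0, 0, -0.056], [3.71, -1.92, -0.17, 0, 0, -0.056], [3.81, -1.71, -0.18, 0, 0, -0.056], [3.9, -1.49, -0.17, 0, 0, -0.056], [3.98, -1.27, -0.18, 0, 0, -0.056], [4.05, -1.05, -0.17, -0.001, -0.001, -0.056], [4.09, -0.82, -0.18, 0, 0, -0.056], [3.74, -1.72, 0.67, 0, 0, -0.061], [3.85, -1.48, 0.67, 0, 0, -0.06], [3.92, -1.26, 0.66, 0, 0, -0.061], [3.99, -1.01, 0.67, 0, 0, -0.06], [4.05, -0.77, 0.67, 0, 0, -0.061], [4.09, -0.52, 0.67, 0, 0, -0.06], [4.1, -0.27, 0.67, 0, 0, -0.061], [4.12, -0.03, 0.66, 0, 0, -0.06], [4.12, 0.23, 0.67, 0, 0, -0.061], [4.09, 0.47, 0.67, 0, 0, -0.06], [4.06, 0.72, 0.67, 0, 0, -0.061], [4, 0.96, 0.66, 0, 0, -0.06], [0, 0, 3.25, 0, 0, -0], [0, 0, 3.25, 0, 0, -0], [0, 0, 3.25, 0, 0, -0], [0, 0, 3.25, 0, 0, -0]]
```

step_arm:
  targets:
    - [[2.9,-3.0,-0.2,0,0,-0.056],[3.0,-2.9,-0.2,0,0,-0.056],[3.2,-2.7,-0.2,0,0,-0.056],[3.3,-2.5,-0.2,0,0,-0.056],[3.5,-2.3,-0.2,0,0,-0.056],[3.6,-2.1,-0.2,0,0,-0.056],[3.7,-1.9,-0.2,0,0,-0.056],[3.8,-1.7,-0.2,0,0,-0.056],[3.9,-1.5,-0.2,0,0,-0.056],[4.0,-1.3,-0.2,0,0,-0.056],[4.0,-1.0,-0.2,0,0,-0.056],[4.1,-0.8,-0.2,0,0,-0.056]]

```text
time: 1.3
position: [0.4007, -0.2002, 0.2631]
orientation: [[0.62, 0.784, -0.0], [0.784, -0.62, 0.0], [0.0, -0.0, -1.0]]
contact_force: [0.6, 0.4, 0.5]
opening: 1.004
grasp_force: 0.0
```

step_arm:
  targets:
    - [[3.7,-1.7,0.7,0,0,-0.06],[3.8,-1.5,0.7,0,0,-0.06],[3.9,-1.3,0.7,0,0,-0.06],[4.0,-1.0,0.7,0,0,-0.06],[4.0,-0.8,0.7,0,0,-0.06],[4.1,-0.5,0.7,0,0,-0.06],[4.1,-0.3,0.7,0,0,-0.06],[4.1,0,0.7,0,0,-0.06],[4.1,0.2,0.7,0,0,-0.06],[4.1,0.5,0.7,0,0,-0.06],[4.1,0.7,0.7,0,0,-0.06],[4.0,1.0,0.7,0,0,-0.06]]

```text
time: 2.5
position: [0.5186, 0.2787, 0.1785]
orientation: [[-0.052, 0.999, -0.001], [0.999, 0.052, -0.0], [-0.0, -0.001, -1.0]]
contact_force: [0.6, 0.1, -0.1]
opening: 0.998
grasp_force: 0.0
```

step_arm:
  targets:
    - [[0.1,0,4,0,0,0],[0,0,4,0,0,0],[0,0,3,0,0,0],[0,0,1.8,0,0,0],[0,0,0,0,0,0]]

```text
time: 3.0
position: [0.5159, 0.2771, 0.0476]
orientation: [[-0.049, 0.999, -0.007], [0.999, 0.049, -0.002], [-0.002, -0.007, -1.0]]
contact_force: [1.1, 0.0, 0.4]
opening: 1.001
grasp_force: 0.0
```

step_arm:
  targets:
    - [[0,0,0,0,0,0],[0,0,0,0,0,0],[0,0,0,0,0,0],[0,0,0,0,0,0],[0,0,0,0,0,0],[0,0,0,0,0,0],[0,0,0,0,0,0],[0,0,0,0,0,0],[0,0,0,0,0,0],[0,0,0,0,0,0]]
  jaw: -1
  force: 50

```text
time: 4.0
position: [0.5192, 0.2781, 0.0522]
orientation: [[-0.049, 0.999, 0.001], [0.999, 0.049, 0.0], [0.0, 0.001, -1.0]]
contact_force: [-1.8, -0.3, 6.3]
opening: 0.251
grasp_force: 55.0
```

step_arm:
  targets:
    - [[0,0,-2,0,0,0],[0,0,-3,0,0,0],[0,0,-2,0,0,0]]

```text
time: 4.3
position: [0.5188, 0.278, 0.1222]
orientation: [[-0.049, 0.999, 0.0], [0.999, 0.049, 0.0], [0.0, 0.0, -1.0]]
contact_force: [2.1, 0.1, -1.8]
opening: 0.248
grasp_force: 54.2
```

```bash
python3 -c "
from plan import *
plan([[.452,-.037,.122,1.556,4],[.452,-.037,.054,1.556,2.5]])"
```

```text
11
[[-3.89, -1.03, 0, 0, 0, 0.008], [-3.9, -0.99, 0, 0, 0, 0.008], [-3.91, -0.97, 0, 0, 0, 0.008], [-3.91, -0.93, 0.01, 0, 0, 0.008], [-3.93, -0.9, 0, 0, 0, 0.008], [-3.92, -0.87, 0, 0, 0, 0.008], [-3.94, -0.84, 0, 0, 0, 0.008], [-3.94, -0.81, 0, 0, 0, 0.008], [0, 0, 2.27, 0, 0, -0], [0, 0, 2.26, 0, 0, -0], [0, 0, 2.27, 0, 0, -0]]
```

step_arm:
  targets:
    - [[-3.9,-1.0,0,0,0,0.008],[-3.9,-1.0,0,0,0,0.008],[-3.9,-1.0,0,0,0,0.008],[-3.9,-0.9,0,0,0,0.008],[-3.9,-0.9,0,0,0,0.008],[-3.9,-0.9,0,0,0,0.008],[-4.0,-0.8,0,0,0,0.008],[-4.0,-0.8,0,0,0,0.008],[0,0,1,0,0,0],[0,0,2,0,0,0],[0,0,2,0,0,0],[0,0,1.3,0,0,0],[0,0,0.4,0,0,0],[0,0,0,0,0,0]]

```text
time: 5.7
position: [0.452, -0.0371, 0.0537]
orientation: [[0.014, 1.0, -0.001], [1.0, -0.014, 0.001], [0.001, -0.001, -1.0]]
contact_force: [0.7, -0.4, -1.9]
opening: 0.251
grasp_force: 54.2
```

Run:
```python
from h import *
o=get_obs();print(o['position'])
im=grab_frame('top');cv2.imwrite('pics/t1.png',im)
w=grab_frame('scene');
a=cv2.resize(im[160:240,200:330],(520,320),interpolation=cv2.INTER_CUBIC);b=cv2.resize(w[170:270,180:310],(351,270),interpolation=cv2.INTER_CUBIC)
c=np.zeros((590,520,3),np.uint8);c[:320]=a;c[320:,:351]=b;cv2.imwrite('pics/c1.png',c)
```

```text
[ 0.45200499 -0.03705656  0.05372739]
```

View pics/c1.png

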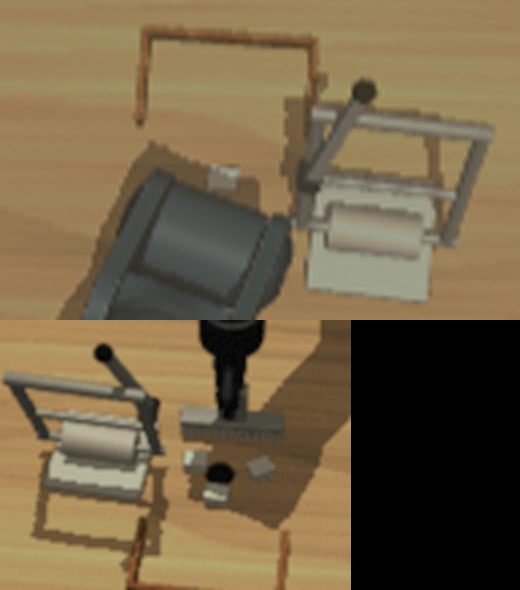

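The brush is fully behind all three tablets (tablets at crop (195,460), (215,490) and (262,467)). Next I'll check how much the wrist clears the arch before sweeping.

Run:
```python
from h import *
np.set_printoptions(precision=3,suppress=True)
c=calibration('scene');pr=lambda X,n='scene':(lambda c:cv2.projectPoints(np.array([X],float),cv2.Rodrigues(np.array(c['R']))[0],np.array(c['t']),np.array(c['K']),np.array(c['D']))[0].ravel())(calibration(n))
for h in [0,.06,.1,.15,.2,.25]: print(h,pr([.147,-.633,.239+h]),pr([.452,-.037,.054+h],'top'))
print(get_obs()['joint_positions'])
for z in (.2,.25,.3,.35):
    print(z,[pl('top',200+u/4,160+v/4,z)[:2] for u,v in((290,250),(260,210),(165,170),(280,220))])
```

```text
0 [101.926  89.82 ] [252.664 229.866]
0.06 [97.049 74.806] [252.38  228.022]
0.1 [93.614 64.254] [252.175 226.696]
0.15 [89.094 50.399] [251.901 224.917]
0.2 [84.299 35.741] [251.603 222.988]
0.25 [79.204 20.205] [251.279 220.888]
[-0.333  0.053  2.155  0.     0.932 -0.318]
0.2 [array([ 0.463, -0.106]), array([ 0.496, -0.08 ]), array([0.528, 0.002]), array([ 0.488, -0.097])]
0.25 [array([ 0.456, -0.104]), array([ 0.488, -0.079]), array([ 0.519, -0.001]), array([ 0.48 , -0.095])]
0.3 [array([ 0.449, -0.102]), array([ 0.48 , -0.079]), array([ 0.509, -0.004]), array([ 0.473, -0.094])]
0.35 [array([ 0.443, -0.101]), array([ 0.472, -0.078]), array([ 0.5  , -0.007]), array([ 0.465, -0.093])]
```

Run:
```python
from h import *
im=cv2.imread('pics/scene0.png')[0:100,50:150];t=cv2.imread('pics/t1.png')[200:300,180:300]
a=cv2.resize(im,(400,400),interpolation=cv2.INTER_CUBIC)
w=grab_frame('scene')[90:240,180:330]
b=cv2.resize(w,(400,400),interpolation=cv2.INTER_CUBIC)
cv2.imwrite('pics/c2.png',np.hstack([a,b]))
```

```text
(no output)
```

View pics/c2.png

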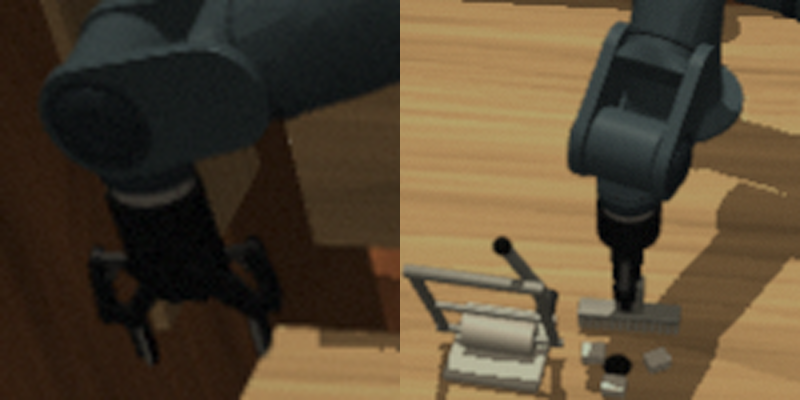

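The wide wrist housing sits more than 0.18 m above the TCP, and its right edge is at y≈-0.10, so it clears the arch (y<-0.113). Sweeping now.

step_arm:
  targets:
    - [[0,1.0,0,0,0,0],[0,1.0,0,0,0,0],[0,1.0,0,0,0,0],[0,1.0,0,0,0,0],[0,1.0,0,0,0,0],[0,1.0,0,0,0,0],[-0.2,1.0,0,0,0,0],[-0.2,1.0,0,0,0,0],[-0.2,1.0,0,0,0,0],[-0.2,1.0,0,0,0,0],[-0.1,1.0,0,0,0,0],[0,1.0,0,0,0,0],[0,1.0,0,0,0,0],[0,1.0,0,0,0,0],[0,1.0,0,0,0,0],[0,0.7,0,0,0,0],[0,0.5,0,0,0,0],[0,0,0,0,0,0]]

```text
time: 7.65
position: [0.6149, -0.049, 0.0544]
orientation: [[0.015, 1.0, 0.001], [1.0, -0.015, -0.0], [-0.0, 0.001, -1.0]]
contact_force: [-0.1, 1.1, -1.2]
opening: 0.251
grasp_force: 54.2
```

step_arm:
  targets:
    - [[0,-1,0,0,0,0],[0,-4,-1,0,0,0],[0,-4,-1,0,0,0],[0,-4,-1,0,0,0],[0,-4,-1,0,0,0],[1,-4,-1,0,0,0],[3,-2,-1,0,0,0],[4,0,0,0,0,0],[4,0,0,0,0,0],[4,0,0,0,0,0],[4,0,0,0,0,0],[4,0,0,0,0,0]]

```text
time: 8.85
position: [0.3866, 0.1958, 0.1142]
orientation: [[0.015, 1.0, 0.0], [1.0, -0.015, -0.0], [-0.0, 0.0, -1.0]]
contact_force: [1.0, -0.1, -1.9]
opening: 0.249
grasp_force: 54.1
```

Run:
```python
from h import *
im=grab_frame('top');w=grab_frame('scene');cv2.imwrite('pics/t2.png',im);cv2.imwrite('pics/s2.png',w)
a=cv2.resize(im[160:240,200:330],(520,320),interpolation=cv2.INTER_CUBIC);b=cv2.resize(w[200:280,180:310],(439,270),interpolation=cv2.INTER_CUBIC)
c=np.zeros((590,520,3),np.uint8);c[:320]=a;c[320:,:439]=b;cv2.imwrite('pics/c3.png',c)
```

```text
(no output)
```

View pics/c3.png

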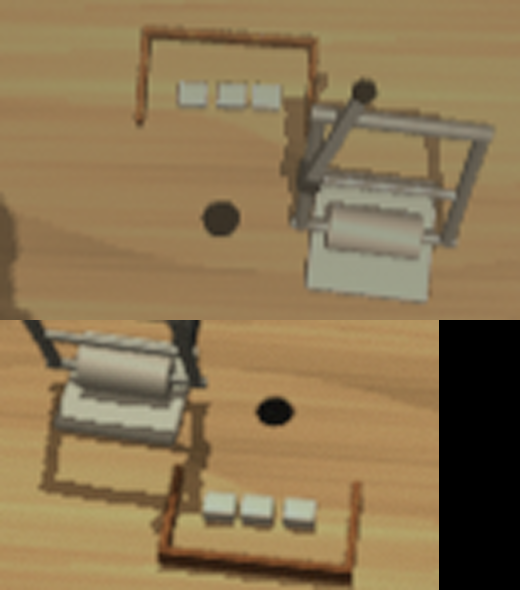

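All three tablets lie in a row inside the bay (crop (192–267, 95)), well past the mouth line. Setting the brush down.

step_arm:
  targets:
    - [[3,3,1,0,0,0],[3,0,2,0,0,0],[0,0,2,0,0,0],[0,0,0.7,0,0,0],[0,0,0.4,0,0,0],[0,0,0.1,0,0,0],[0,0,0,0,0,0]]

```text
time: 9.65
position: [0.4192, 0.2536, 0.0531]
orientation: [[0.016, 1.0, 0.001], [1.0, -0.016, 0.0], [0.0, 0.001, -1.0]]
contact_force: [0.3, 0.2, -0.8]
opening: 0.251
grasp_force: 54.2
```

step_arm:
  targets:
    - [[0,0,0,0,0,0],[0,0,0,0,0,0],[0,0,0,0,0,0],[0,0,0,0,0,0],[0,0,0,0,0,0],[0,0,0,0,0,0],[0,0,-1,0,0,0],[0,0,-3,0,0,0],[0,0,-4,0,0,0],[0,0,-5,0,0,0],[0,0,-5,0,0,0],[0,0,-5,0,0,0],[0,0,-5,0,0,0],[0,0,0,0,0,0]]
  jaw: 1

```text
time: 11.05
position: [0.4215, 0.255, 0.342]
orientation: [[0.015, 1.0, 0.016], [1.0, -0.015, 0.005], [0.005, 0.015, -1.0]]
contact_force: [-0.5, -0.5, 0.5]
opening: 1.0
grasp_force: 0.0
```

Run:
```python
from h import *
im=grab_frame('top');w=grab_frame('scene');cv2.imwrite('pics/t3.png',im);cv2.imwrite('pics/s3.png',w)
np.set_printoptions(precision=4,suppress=True)
# foot: dark blobs
out=[]
for n,f,(x0,x1,y0,y1) in(('top',im,(280,305,172,192)),('scene',w,(205,235,172,192))):
    m=np.zeros(f.shape[:2],np.uint8);m[y0:y1,x0:x1]=(f[y0:y1,x0:x1].max(2)<48)
    k,l,st,c=cv2.connectedComponentsWithStats(m);i=1+st[1:,4].argmax();print(n,st[i],c[i]);out.append(c[i])
print('foot',tri(*out))
```

```text
Traceback (most recent call last):
ValueError: attempt to get argmax of an empty sequence
```

```bash
python3 -c "
from plan import *
plan([[.50,-.02,.37,1.5,4.5],[.584,-.202,.33,1.5,4.5],[.584,-.202,.252,1.5,3]])"
```

```text
15
[[-3.9, 1.22, -0.51, 0.001, 0, 0.008], [-3.89, 1.24, -0.51, 0, 0, 0.008], [-3.87, 1.28, -0.51, 0.001, 0, 0.008], [-3.87, 1.31, -0.51, 0, 0, 0.008], [-3.86, 1.34, -0.51, 0.001, 0, 0.008], [-3.85, 1.37, -0.52, 0, -0.001, 0.008], [-3.83, 1.4, -0.51, 0.001, 0, 0.008], [-3.51, 1.93, 0.8, 0, 0, -0], [-3.51, 1.94, 0.8, 0, 0, -0], [-3.52, 1.93, 0.8, 0, 0, -0], [-3.51, 1.93, 0.79, 0, 0, -0], [-3.51, 1.94, 0.8, 0, 0, -0], [0, 0, 2.6, 0, 0, -0], [0, 0, 2.6, 0, 0, -0], [0, 0, 2.6, 0, 0, -0]]
```

step_arm:
  targets:
    - [[-3.9,1.2,-0.5,0,0,0.008],[-3.9,1.2,-0.5,0,0,0.008],[-3.9,1.3,-0.5,0,0,0.008],[-3.9,1.3,-0.5,0,0,0.008],[-3.9,1.3,-0.5,0,0,0.008],[-3.8,1.4,-0.5,0,0,0.008],[-3.8,1.4,-0.5,0,0,0.008],[-3.5,1.9,0.8,0,0,0],[-3.5,1.9,0.8,0,0,0],[-3.5,1.9,0.8,0,0,0],[-3.5,1.9,0.8,0,0,0],[-3.5,1.9,0.8,0,0,0],[0,0,0,0,0,0]]
  jaw: -1

```text
time: 12.45
position: [0.5807, -0.2049, 0.3221]
orientation: [[0.075, 0.997, -0.007], [0.997, -0.075, 0.003], [0.003, -0.007, -1.0]]
contact_force: [0.0, -0.0, -0.4]
opening: -0.002
grasp_force: 0.0
```

```bash
python3 -c "
from plan import *
im=grab_frame('scene');w=grab_frame('wrist')
cv2.imwrite('pics/c4.png',np.hstack([cv2.resize(im[130:260,160:290],(390,390),interpolation=cv2.INTER_CUBIC),cv2.resize(w,(400,390))]))
plan([[.584,-.202,.252,1.5,3]])"
```

```text
3
[[0, 0.12, 2.42, -0.001, -0.001, -0], [-0.01, 0.12, 2.41, -0.002, -0.001, -0.001], [0, 0.12, 2.42, -0.001, 0, -0]]
```

View pics/c4.png

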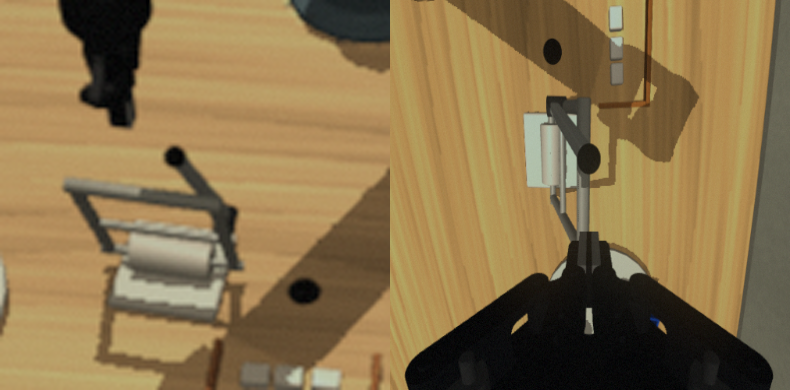

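The closed fingertips are in line with the foot in the wrist view ((589,240) against foot (589,158)), with free space between them. Lowering and pushing.

step_arm:
  targets:
    - [[0,0.1,2.4,0,0,0],[0,0.1,2.4,0,0,0],[0,0.1,2.2,0,0,0],[0,0,0,0,0,0],[1.5,0,0,0,0,0],[1,0,0,0,0,0],[1,0,0,0,0,0],[1,0,0,0,0,0],[1,0,0,0,0,0]]

```text
time: 13.45
position: [0.5886, -0.146, 0.2581]
orientation: [[0.07, 0.998, 0.001], [0.998, -0.07, -0.0], [-0.0, 0.001, -1.0]]
contact_force: [-0.3, 0.4, 0.2]
opening: -0.002
grasp_force: 0.1
```

step_arm:
  targets:
    - [[1,0,0,0,0,0],[1,0,0,0,0,0],[1,0,0,0,0,0],[1,0,0,0,0,0],[1,0,0,0,0,0],[1,0,0,0,0,0],[1,0,0,0,0,0],[1,0,0,0,0,0],[1,0,0,0,0,0]]

```text
time: 14.35
position: [0.5948, -0.0564, 0.2573]
orientation: [[0.071, 0.997, 0.0], [0.997, -0.071, 0.0], [0.0, 0.0, -1.0]]
contact_force: [-1.0, 0.2, -0.2]
opening: -0.001
grasp_force: 0.0
```

step_arm:
  targets:
    - [[1,0,0.1,0,0,0],[0.5,0,0,0,0,0],[0,0,0,0,0,0],[0,0,0,0,0,0],[0,0,0,0,0,0],[0,0,0,0,0,0],[0,0,0,0,0,0],[0,0,0,0,0,0],[0,0,0,0,0,0],[0,0,0,0,0,0],[0,0,0,0,0,0],[0,0,0,0,0,0],[0,0,0,0,0,0],[0,0,0,0,0,0],[0,0,-2,0,0,0],[0,0,-4,0,0,0],[0,0,0,0,0,0]]

```text
time: 16.05
position: [0.5982, -0.0429, 0.3229]
orientation: [[0.071, 0.997, 0.011], [0.997, -0.071, -0.003], [-0.002, 0.011, -1.0]]
contact_force: [0.3, 0.2, 1.0]
opening: -0.001
grasp_force: 0.0
```

```bash
python3 -c "
from plan import *
im=grab_frame('scene');w=grab_frame('wrist');t=grab_frame('top')
cv2.imwrite('pics/s5.png',im);cv2.imwrite('pics/w5.png',w);cv2.imwrite('pics/t5.png',t)
cv2.imwrite('pics/c5.png',np.hstack([cv2.resize(im[150:280,160:290],(390,390),interpolation=cv2.INTER_CUBIC),cv2.resize(w,(400,390))]))"
```

```text
(no output)
```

View pics/c5.png

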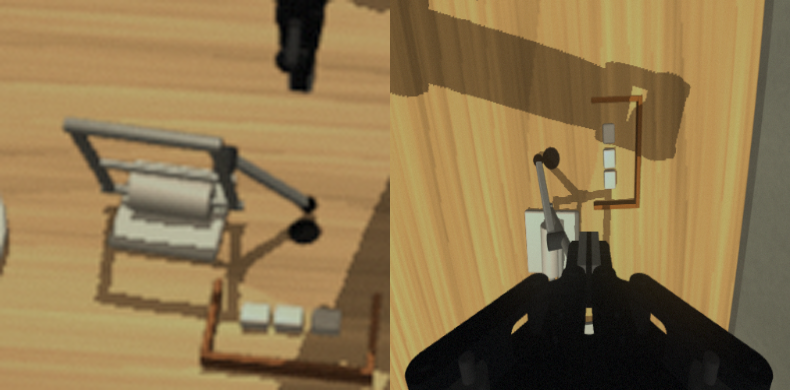

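The leg has swung over to the +y side, with its foot near the spot at crop (310,204). Checking whether it is at its stop, and refining the bar position from the same frames.

```bash
cat > chk.py <<'E'
from h import *
np.set_printoptions(precision=3,suppress=True)
S=np.array([.508,-.191,0]);th=-.07
def frame(x,y,z,al):
    c,s=np.cos(al),np.sin(al);X=np.array([x*c+z*s,y,-x*s+z*c+.03])
    R=np.array([[np.cos(th),-np.sin(th),0],[np.sin(th),np.cos(th),0],[0,0,1]]);return S+R@X
def pr(X,n):
    c=calibration(n);return cv2.projectPoints(np.array([X],float),cv2.Rodrigues(np.array(c['R']))[0],np.array(c['t']),np.array(c['K']),np.array(c['D']))[0].ravel()
def leg(q,al):return frame(-.018,.07+.15*np.sin(q-.25),.11+.15*np.cos(q-.25),al)
E
python3 - <<'E'
from chk import *
for q in (2.0,2.4,2.6,2.843): print(q,leg(q,.36),pr(leg(q,.36),'scene'),pr(leg(q,.36),'top'))
for n in('scene','top'):
    f=grab_frame(n);g=cv2.imread('pics/%s5.png'%n[0])
    print(n,np.abs(f.astype(int)-g).max(2)[190:240].max(), 'spot',pr([.518,-.043,0],n))
    x0,x1,y0,y1=(250,275,210,232) if n=='scene' else (245,268,205,225)
    m=np.zeros(f.shape[:2],np.uint8);m[y0:y1,x0:x1]=(f[y0:y1,x0:x1].max(2)<50)
    k,l,st,c=cv2.connectedComponentsWithStats(m)
    for i in range(1,k): print(st[i],c[i])
print('bar',frame(0,-.07,.19,.36),pr(frame(0,-.078,.19,.36),'top'),pr(frame(0,-.078,.19,.36),'scene'),pr(frame(0,.078,.19,.36),'top'),pr(frame(0,.078,.19,.36),'scene'))
print('seen',A(766,168),B(10,82),A(573,148),B(210,106))
E
```

```text
2.0 [0.536 0.025 0.114] [283.263 210.386] [236.031 204.576]
2.4 [0.515 0.005 0.062] [276.422 215.168] [242.131 212.687]
2.6 [ 0.505 -0.014  0.041] [270.803 216.722] [247.058 216.182]
2.843 [ 0.495 -0.042  0.02 ] [262.472 217.807] [254.344 219.738]
scene 44 spot [261.448 226.79 ]
[261 216   4   5  12] [262.833 218.333]
[256 223  10   8  62] [260.806 226.597]
top 42 spot [254.963 214.694]
[252 211   7   8  22] [254.545 214.182]
[252 220   3   2   4] [253.  220.5]
bar [ 0.57  -0.266  0.208] [322.571 192.389] [181.534 192.188] [276.866 187.969] [234.333 198.438]
seen (321.95000000000005, 192.4) (182.2315789473684, 191.17894736842103) (278.52500000000003, 187.9) (234.86315789473684, 197.49473684210525)
```

The leg is at its stop: foot seen at (262.8,218.3), predicted (262.5,217.8). Next is the top bar.

```bash
python3 -c "
from plan import *
plan([[.575,-.196,.31,1.5,4],[.575,-.196,.198,1.5,3]])"
```

```text
8
[[-3.87, -0.23, 0.11, -0.001, 0, -0], [-3.87, -0.23, 0.12, -0.001, 0, -0], [-3.88, -0.23, 0.11, 0, 0, -0], [-3.87, -0.23, 0.11, -0.001, -0.001, -0], [0, 0, 2.8, 0, 0, -0], [0, 0, 2.8, 0, 0, -0], [0.01, 0, 2.8, 0, 0, -0], [0, 0, 2.8, 0, 0, -0]]
```

step_arm:
  targets:
    - [[-3.9,-0.2,0,0,0,0],[-3.9,-0.2,0,0,0,0],[-3.9,-0.2,0,0,0,0],[-3.8,-0.2,0,0,0,0],[0,0,0,0,0,0],[0,0,0,0,0,0],[0,0,0,0,0,0]]
  jaw: 1

```text
time: 17.0
position: [0.5767, -0.1954, 0.3154]
orientation: [[0.07, 0.998, -0.001], [0.998, -0.07, 0.001], [0.001, -0.001, -1.0]]
contact_force: [-0.1, 0.2, 0.1]
opening: 1.001
grasp_force: 0.0
```

```bash
python3 -c "
from plan import *
o=get_obs();print(o['position'],o['opening'])
w=grab_frame('wrist');cv2.imwrite('pics/w6.png',w)
c=calibration('wrist');T=np.array(c['T_tool_cam'])
Tw=np.eye(4);Tw[:3,:3]=o['orientation'];Tw[:3,3]=o['position']
W=np.linalg.inv(Tw@T)
from chk import frame
for al in (.36,):
  for x,y in((0,-.078),(0,0),(0,.078)): print(cv2.projectPoints(frame(x,y,.19,al)[None],cv2.Rodrigues(W[:3,:3])[0],W[:3,3],np.array(c['K']),np.array(c['D']))[0].ravel())
cv2.imwrite('pics/w6b.png',w)
plan([[.575,-.196,.198,1.5,3]])"
```

```text
[ 0.57670581 -0.19537014  0.31544389] 1.0014193810542495
[253.48  263.595]
[253.438 189.359]
[253.394 100.366]
4
[[-0.03, -0.04, 2.94, 0, 0, 0], [-0.02, -0.04, 2.95, 0, 0, 0], [-0.03, -0.05, 2.94, 0, 0, 0.001], [-0.03, -0.04, 2.94, -0.001, -0.001, 0]]
```

View pics/w6b.png

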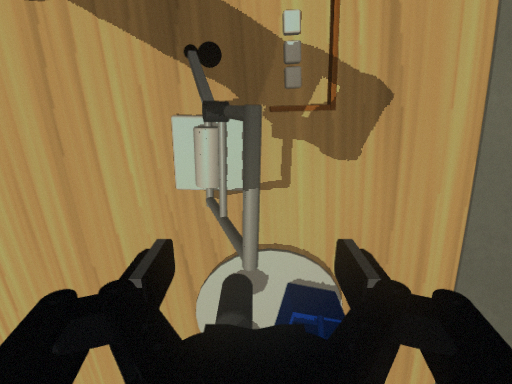

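The bar runs at column ~251 (rows 105–268), midway between the open pads and within 2 mm of prediction. Descending and gripping.

step_arm:
  targets:
    - [[0,-0.2,3,0,0,0],[0,0,3,0,0,0],[0,0,3,0,0,0],[0,0,2.2,0,0,0],[0,0,0.5,0,0,0],[0,0,0,0,0,0]]

```text
time: 17.65
position: [0.5747, -0.1952, 0.1988]
orientation: [[0.07, 0.998, -0.001], [0.998, -0.07, 0.001], [0.001, -0.001, -1.0]]
contact_force: [0.5, 0.5, 0.3]
opening: 1.001
grasp_force: 0.0
```

step_arm:
  targets:
    - [[0,0,0,0,0,0],[0,0,0,0,0,0],[0,0,0,0,0,0],[0,0,0,0,0,0],[0,0,0,0,0,0],[0,0,0,0,0,0],[0,0,0,0,0,0],[0,0,0,0,0,0],[0,0,0,0,0,0],[0,0,0,0,0,0]]
  jaw: -1
  force: 50

```text
time: 18.65
position: [0.5742, -0.1963, 0.1999]
orientation: [[0.071, 0.997, -0.002], [0.997, -0.071, 0.0], [0.0, -0.002, -1.0]]
contact_force: [-4.8, 1.2, 4.9]
opening: 0.168
grasp_force: 48.6
```

step_arm:
  targets:
    - [[0,-0.5,-0.19,-0.03,0,0],[0,-0.5,-0.19,-0.03,0,0],[0,-0.5,-0.19,-0.03,0,0],[0,-0.5,-0.19,-0.03,0,0],[0,-0.5,-0.19,-0.03,0,0],[0,-0.5,-0.19,-0.03,0,0],[0,-0.5,-0.19,-0.03,0,0],[0,-0.5,-0.19,-0.03,0,0],[0,-0.5,-0.19,-0.03,0,0],[0,-0.5,-0.19,-0.03,0,0],[0,-0.5,-0.19,-0.03,0,0],[0,-0.5,-0.19,-0.03,0,0],[0,0,0,0,0,0],[0,0,0,0,0,0],[0,0,0,0,0,0]]

```text
time: 20.15
position: [0.5125, -0.1908, 0.2129]
orientation: [[0.07, 0.933, 0.354], [0.998, -0.067, -0.023], [0.002, 0.355, -0.935]]
contact_force: [2.4, 7.8, 6.3]
opening: 0.168
grasp_force: 50.1
```

Run:
```python
from chk import *
o=get_obs();R=np.array(o['orientation']);g=np.array(o['position'])-R[:,2]*.011
d=g-frame(0,0,0,0);x=d@[np.cos(th),np.sin(th),0]
print('grasp pt',g,'angle',np.arctan2(x,d[2]),'rad',np.hypot(x,d[2]),'tilt',np.arccos(-R[2,2]))
for n in('scene','top'):
    f=grab_frame(n);cv2.imwrite(f'pics/{n[0]}7.png',f)
    print(n,[pr(frame(0,y,.19,0),n) for y in(-.078,.078)],'foot',pr(leg(2.843,0),n),pr([.47,-.04,.0],n))
s=cv2.imread('pics/s7.png');t=cv2.imread('pics/t7.png')
a=cv2.resize(s[150:280,150:310],(480,390),interpolation=cv2.INTER_CUBIC);b=cv2.resize(t[165:235,210:330],(480,280)[:2],interpolation=cv2.INTER_CUBIC)
c=np.zeros((590,480,3),np.uint8);c[:390]=a;c[390:]=cv2.resize(b,(480,200));cv2.imwrite('pics/c7.png',c)
```

```text
grasp pt [ 0.509 -0.191  0.223] angle 0.0031698443433090424 rad 0.19317290397348955 tilt 0.3624670802641764
scene [array([186.965, 172.94 ]), array([238.426, 178.835])] foot [262.224 220.416] [263.44  215.597]
top [array([321.94 , 211.176]), array([275.266, 206.637])] foot [254.502 218.689] [253.815 226.821]
```

View pics/c7.png

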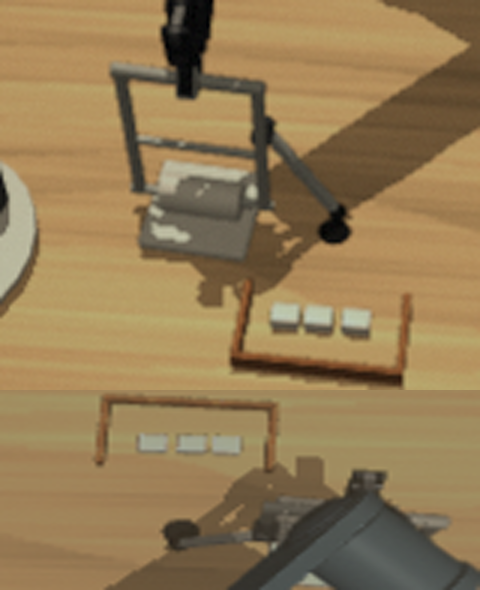

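The arch is upright: its bar ends are at (188.3,173.3) and (238.3,179.3), predicted (187.0,172.9) and (238.4,178.8). The leg is down on the spot, the tablets are in the bay, and the grip holds. Handing in.

```bash
python3 -c "
from rig import *
print(get_obs()['grasp_force'],hand_in())"
```

```text
the job is handed in; nothing more can be done
50.12809753417969 None
```

I swept all three tablets into the bay, set the brush down on the table, flipped the kickstand to its stop and handed in at about 20 s with the gripper holding the frame upright by its top bar. I had no result back from the judging.

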